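# Set the cork cutter's sprung length gauge

## Robot

A 7-joint arm with a two-finger parallel gripper is mounted at the origin on the work surface. World frame = base frame: x ahead of the robot, y to its left, z up, the work surface at z = 0. Lengths are in mm, angles in rad, forces in N, time in s.
With the tool pointing down it reaches from about 400 to 900 mm from the base axis. Payload 5.6 kg.
Tool frame: the origin (TCP) lies between the finger pads; the fingertips stand 8 mm ahead of it and the grasp point (between the pads) lies 11 mm behind it; z points along the fingers, y is the line along which they close (so a half turn about z gives the same grasp; the last joint's range is limited). The gripper opens to 92 mm and grips with 3 to 60 N. Pads are 20 mm wide; open, the fingers measure 128 mm over their backs; the gripper's body (75 mm by 189 mm) begins 69 mm behind the grasp point.
Start: joints at [1.159, 0.468, -0.012, 1.603, 0.006, 1.071, -0.056], TCP at [234.283, -606.317, 222.592] pointing down, gripper open.
Joint ranges: [-2.53, 2.53], [-0.31, 2.02], [-1.57, 1.55], [0.28, 2.44], [-1.29, 4.43], [0.15, 1.84], [-2.92, 2.92]. Speed limits (rad/s): [2.57, 2.57, 3.14, 3.14, 3.14, 3.14, 3.14].

## Interface

Orientations are given as a rotation vector (axis times angle).
In Python, from cell import robot, grip, kinematics, readout, read_camera, camera_info, ticket, spot_in, mark_of gives the robot as it stands. Calls block until the motion is done:
- robot.movep(position, orientation): joint-space move of the TCP to a pose.
- robot.servo_line(position, feed=150, rotation=None): straight line of the TCP; rotation=None keeps the orientation; feed is the mean speed in mm/s.
- robot.goto_joints(angles): joint-space move.
- grip(opening, newtons=None): opening from 0.0 (shut) to 1.0 (fully open); newtons is the grip in N (None keeps the last); returns when the fingers have stopped.
- robot.hold(seconds).
- kinematics.ik(position, orientation): joint angles nearest the present ones, or None.
- readout.observe(): the state.
- read_camera(name): name is "scene" or "top" or "wrist"; returns (picture, depth): 400x640x3 uint8, red, green, blue; 400x640 float32, mm along the optical axis (not along the pixel's ray), 0 where there is no reading.
- camera_info(name): a dict with "camera_matrix" (3x3 intrinsics, pixels), "R" (3x3) and "t" (3): a world point X has camera coordinates R X + t. Camera axes: x right, y down, z forward; pixel columns grow to the right and rows downward; lengths in mm; the calibration is good to about 2 mm. A picture is of the moment at which its call begins: read the wrist's pose just before it. camera_info takes no time and is no camera call; for the wrist camera it gives the pose at the moment of the call.
A pose or a line that the arm cannot do raises robot.IKError and nothing moves.
- ticket.job_done(): hands the job in; it is judged then, once.
Trained networks look in the newest picture that a camera, given by its name, has taken for a name from the list of things; names that differ only in an ending like _2 or _b are one class to them, and where a whole thing is asked for, a point or a joint stands for the part that bears it (a point fixed in the world has none). Each returns a list of dicts, best first, with "p" (0 to 1); they miss things now and then, are a little off and sometimes report something else, mostly with a low value. They report only what shows in the picture. A call takes as long as a camera call.
- spot_in(camera, query): "xy" ([column, row] in pixels, amid what is visible of it).
- mark_of(camera, query): "xy" ([column, row] in pixels: a listed point, or the origin of a listed thing).
The state is a dict: "t": time; "joints": joint angles; "joint_velocities": joint speeds; "joint_torque": joint torques, N m; "tcp_pos": TCP position; "tcp_rot": TCP orientation; "contact_force": force on the tool from outside, world axes, zero at the start; "wrist_torque": the same for the moment, N m; "grip_width": opening from 0.0 (shut) to 1.0 (fully open); "grip_force": force on a finger pad.
Only numpy, scipy, OpenCV 4.12 (cv2) and the standard library are available. Lean on these libraries where they do the work, as an engineer would, in place of code of your own. Each camera call takes 0.05 s, during which the arm holds its last target. There are 200 camera calls.

## Task

Set the cutting length on the bench gauge: press the sprung lock knob down and give it a quarter turn clockwise to free the slide, then pull the slide out against its spring by the wooden paddle until the marker it pushes along stands in line with the index, and let the slide ease back fully home under control, not snapping, so that the marker stays behind at the index. Do not touch the marker, let only the slide push it, and leave the other things on the bench where they are.

Things in the scene. Friction and masses are not known exactly. Their poses are not given: they have to be found in the camera images.
- gauge: Length gauge screwed to the bench: wooden base 375 x 140 x 12 mm (x -165..+210, y -85..+55 mm) with a dark steel housing (x +40..+200, y -45..+45 mm, top 60 mm high). Origin at bench height on the slide's centre line; x along the slide towards the housing, z up. The slide pulls out to -x; marker and index are on the -y side.
- slide_bar (a joint): How far the slide is pulled out, m: 0 fully home, stop at 0.115. A spring draws it home with 3.6 N at 0 plus 60 N per m (9.6 N at 0.1); let go, it snaps home. While the lock knob is locked it can move only a few mm.
- paddle_back (a point): Mid-width point, 65 mm high, on the back (housing side, +x) of the slide's upright wooden paddle: 12 mm thick along x, 60 mm wide, top 90 mm high. Axes as the gauge's. Behind it the 15 mm wide slide bar (top 30 mm high) runs to the housing, 59 mm away when home: closed fingers go in here from above and push the paddle to -x. It can also be pinched across its 12 mm.
- lock_knob (a joint): Angle of the lock knob, rad: 0 locked (grip bar across the slide), 1.57 stop (grip bar in line with the slide). Grows clockwise seen from above; stays where it is left. It turns past about 0.1 only while pressed down by more than 6 mm; the slide is free from about 1.0 on.
- knob_grip (a point): Grip point of the lock knob on its vertical axis, 106 mm high when up. y runs along its wooden grip bar (66 mm long, 16 mm thick along x, from 25 mm below to 10 mm above this point), turning with it; z up. Fixed collar 36 mm below this point. Pressed straight down on a spring: 3 N to start, 7.5 N at its stop 9 mm down; it springs up when released.
- marker: Marker: black rider 10 mm thick along the gauge's x, 16 mm wide, with an upright 3 mm steel blade. Starts 10 to 30 mm ahead of the arm at the paddle's foot, which pushes it to -x only (its blade is then 17 mm ahead of paddle_back); 1.2 N friction keeps it where it is left, so do not overshoot. Origin under it at bench height; axes as the gauge's.
- marker_blade (a point): Middle of the top edge of the marker's steel blade, 56 mm above the bench. Axes as the gauge's.
- index_blade (a point): Middle of the top edge of the index's blade, 56 mm high. The index is a dark steel block 22 x 18 mm with an upright 3 mm steel blade like the marker's, fixed on the base 25 mm to the -y side of the marker's path. Axes as the gauge's. In line means both blades at the same x in the gauge's frame; the slide is then pulled out 55 to 95 mm.
- cork_bar: Bystander: cork bar 220 x 50 x 45 mm lying beside the gauge's -y side. Origin under its centre.
- block_a: Bystander: cork block 60 x 45 x 40 mm beside the gauge's +y side. Origin under its centre.
- block_b: Bystander: cork block, the same size as block_a, also on the +y side.
- stone: Bystander: sharpening stone 150 x 60 x 30 mm. Origin under its centre.
- mallet: Bystander: hammer, 260 mm long, lying. Origin under its middle.
- knife: Bystander: cork knife, 240 mm long, lying. Origin under its middle.
- mug: Bystander: white mug, 76 mm across, 90 mm tall. Origin under its centre.

How it is judged:
By the outcome, as a careful person would: the job done as asked, in the order asked, and still so for the second after the job is handed in, with the robot touching nothing.
It also fails if it takes over 58 s, if anything falls off the work surface, if the arm or the gripper's body presses on something with over 40 N, if the wrist force passes 120 N, or if a joint passes its speed limit or range.

## Working session

There is one attempt and no reset: what is moved stays moved. The work goes in short steps, each a Python script; the robot and the scene stay as the last script left them, time stands still between calls to the robot, and variables do not carry over. Pictures are saved under pics/ and viewed, at most 10 in all, crops included, and the job is handed in when it is done.

```bash
ls; mkdir -p pics; cat > h.py <<'E'
import numpy as np, cv2
from cell import *
def snap(cam,fn=None):
    im,d=read_camera(cam)
    if fn: cv2.imwrite('pics/'+fn,cv2.cvtColor(im,cv2.COLOR_RGB2BGR))
    return im,d,camera_info(cam)
def at_z(ci,xy,z):
    K,R,t=[np.array(ci[k],float) for k in("camera_matrix","R","t")]
    r=R.T@np.linalg.solve(K,[xy[0],xy[1],1]); c=-R.T@t
    return c+r*(z-c[2])/r[2]
def proj(ci,X):
    K,R,t=[np.array(ci[k],float) for k in("camera_matrix","R","t")]
    p=K@(R@np.array(X,float)+t); return p[:2]/p[2]
E
python3 - <<'E'
from h import *
o=readout.observe();print(o)
H=dict(gauge=0,paddle_back=65,knob_grip=106,marker=0,marker_blade=56,index_blade=56,block_a=0,cork_bar=0,mug=0)
for cam in("top","scene"):
    im,d,ci=snap(cam,cam+'0.png'); print(cam,-np.array(ci['R']).T@ci['t'])
    for q,z in H.items():
        for m in mark_of(cam,q)[:2]: print(q,round(m['p'],2),np.round(m['xy'],1),np.round(at_z(ci,m['xy'],z),1))
E
```

```text
cell.py
pics
{'t': 0.0, 'joints': array([ 1.15895895,  0.46836806, -0.01158857,  1.60362703,  0.00605228,
        1.07140886, -0.05630706]), 'joint_velocities': array([-2.55795388e-05,  2.56935791e-04,  1.16883571e-04,  1.22531612e-03,
        4.45519950e-04,  7.87816483e-05, -2.45014302e-03]), 'joint_torque': array([-1.61605876e-04, -5.20586622e+01, -1.23531057e-02, -2.43754756e+01,
       -5.65119192e-02,  1.72495586e-02,  1.59360948e-04]), 'tcp_pos': array([ 234.0506475 , -605.78240796,  221.64486194]), 'tcp_rot': array([-3.08665919e+00, -5.75686289e-01,  7.81798436e-04]), 'contact_force': array([-1.09669976, -0.08898473, -0.16145771]), 'wrist_torque': array([-0.01201489,  0.01792938, -0.04064649]), 'grip_force': 0.0, 'grip_width': 0.9987084633180647}
top [ 331.21750457   12.1386307  1286.95578144]
gauge 0.95 [318.2 207.4] [556.6  25.    0. ]
gauge 0.26 [431.1 181.2] [ 689.7 -368.3    0. ]
paddle_back 0.48 [322.7 203.6] [559.5  10.5  65. ]
paddle_back 0.33 [332.2 203.7] [562.2 -21.2  65. ]
knob_grip 0.69 [274.5 182.5] [606.8 174.1 106. ]
marker 0.42 [334.6 201.9] [581.7 -30.8   0.
[... 168 characters left out ...]
90.3 231.3] [463.5 113.5   0. ]
cork_bar 0.79 [328.5 169.6] [697.5   1.    0. ]
mug 0.42 [318.4 208.5] [552.7  23.9   0. ]
scene [1140.86481869  347.87859349  786.08752745]
gauge 0.87 [324.7 221. ] [537.8  31.    0. ]
paddle_back 0.64 [317.6 206.3] [553.5  17.8  65. ]
knob_grip 0.78 [364.3 232.3] [604.  167.3 106. ]
marker 0.39 [298.2 219.3] [567.9 -33.4   0. ]
marker_blade 0.57 [295.6 213.5] [595.5 -22.1  56. ]
index_blade 0.69 [298.3 209.5] [580.4 -23.4  56. ]
index_blade 0.5 [273.7 202.6] [591.5 -91.3  56. ]
block_a 0.77 [334.2 190.2] [421.7  -1.9  -0. ]
block_a 0.69 [370.9 213.7] [452.3 127.    0. ]
cork_bar 0.8 [287.4 257.5] [687.6   9.    0. ]
mug 0.87 [473.1 351.5] [695.4 465.8   0. ]
```

```bash
python3 - <<'E'
import cv2
a=cv2.imread('pics/top0.png')[120:280,220:420]; cv2.imwrite('pics/top0c.png',cv2.resize(a,(750,600),interpolation=cv2.INTER_CUBIC))
E
```

```text
(no output)
```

View pics/top0c.png

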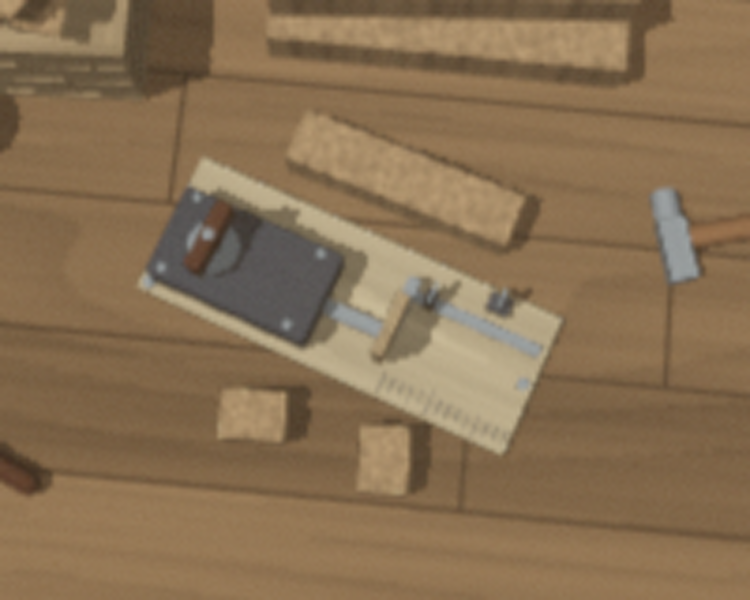

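View pics/scene0.png

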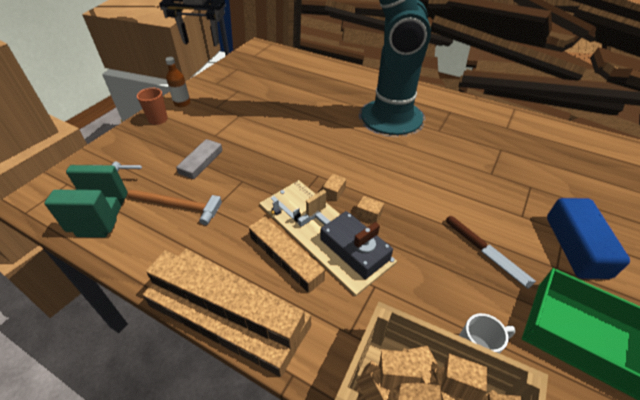

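```bash
cat >> h.py <<'E'
from scipy.spatial.transform import Rotation as Ro
def rv(yaw_y):  # tool down, tool y at world angle yaw_y (deg)
    a=np.radians(yaw_y); y=np.array([np.cos(a),np.sin(a),0]); z=np.array([0,0,-1.])
    return Ro.from_matrix(np.c_[np.cross(y,z),y,z]).as_rotvec()
E
python3 - <<'E'
from h import *
robot.movep([575,50,400],rv(67)); o=readout.observe(); print(o['t'],o['joints'],o['tcp_pos'])
H=dict(gauge=0,paddle_back=65,knob_grip=106,marker=0,marker_blade=56,index_blade=56)
im,d,ci=snap('wrist','w0.png'); print(-np.array(ci['R']).T@ci['t'])
for q,z in H.items():
    for m in mark_of('wrist',q)[:2]: print(q,round(m['p'],2),np.round(m['xy'],1),np.round(at_z(ci,m['xy'],z),1))
E
```

```text
3.6833 [ 0.48667812  0.32879919 -0.8183991   1.50857179  0.24125456  1.40941104
  0.82329717] [575.16957882  48.72026082 399.59535714]
[504.56096947  78.54259972 561.84943319]
gauge 0.81 [301.1 149.6] [551.4  29.5   0. ]
paddle_back 0.62 [259.4  94.6] [442.6   9.7  65. ]
paddle_back 0.56 [286.  154.3] [543.3   9.2  65. ]
knob_grip 0.84 [399.3 153.9] [606.4 172.3 106. ]
marker 0.52 [283.2 176.9] [585.1 -22.5   0. ]
marker_blade 0.59 [274.6 181.2] [578.1 -29.2  56. ]
index_blade 0.55 [241.2 201.2] [587.6 -98.   56. ]
```

View pics/w0.png

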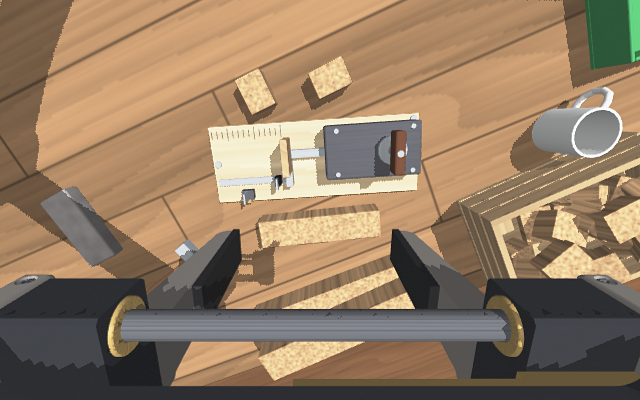

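```bash
cat >> h.py <<'E'
def cloud(d,ci):
    K,R,t=[np.array(ci[k],float) for k in("camera_matrix","R","t")]
    v,u=np.mgrid[:d.shape[0],:d.shape[1]]
    P=np.stack([(u-K[0,2])/K[0,0]*d,(v-K[1,2])/K[1,1]*d,d],-1)-t
    P=P@R; P[d<=0]=np.nan; return P
E
python3 - <<'E'
from h import *
for cam in('wrist','top'):
    im,d,ci=snap(cam); P=cloud(d,ci)
    print(cam, ci['camera_matrix'][0][0])
    x,y,z=P[...,0],P[...,1],P[...,2]
    near=(np.hypot(x-590,y-70)<260)
    print('bench z',np.nanmedian(z[near&(z<6)]))
    for nm,lo,hi in(('base',7,20),('housing',53,66),('knob',110,122),('paddle',82,97)):
        m=(near&(z>lo)&(z<hi)).astype(np.uint8)
        n,l,s,c=cv2.connectedComponentsWithStats(m)
        for i in (1+np.argsort(-s[1:,4]))[:2]:
            q=P[l==i]; r=cv2.minAreaRect(q[:,:2].astype(np.float32)); print(nm,s[i,4],np.round(r[0],1),np.round(r[1],1),round(r[2],1),'z',np.round(np.median(q[:,2]),1))
E
```

```text
wrist 301.45062237426265
bench z 0.1784443544727623
base 9428 [576.7  46.5] [375.4 140.2] 70.8 z 12.2
base 275 [815.1  24.5] [  2.7 168.6] 0.1 z 13.2
housing 4230 [594.7 143.5] [160.   90.4] 70.8 z 60.1
housing 188 [843.2  65.7] [ 3.  86.2] 4.7 z 59.6
knob 501 [603.7 171.9] [16.4 64.7] 69.1 z 115.9
knob 23 [759.  266.8] [5.3 4.1] 2.6 z 115.4
paddle 300 [546.4   6.8] [12.2 58.9] 70.6 z 89.9
paddle 238 [843.   66.7] [ 2.9 83.9] 4.7 z 89.8
top 370.9481457604507
bench z 0.24940489676433508
base 213 [673.5 156.3] [101.3  31.2] 70.0 z 12.5
base 191 [554.3 152.8] [189.8  28.5] 71.4 z 12.4
housing 835 [595.4 143.4] [159.   90.6] 70.8 z 60.1
housing 2 [824.8 -33.5] [3.8 0. ] -175.5 z 55.5
knob 102 [604.9 171.9] [16.4 65.5] 70.1 z 115.6
paddle 3 [627.9 155.1] [0.6 7.1] 66.3 z 92.3
paddle 3 [614.2 160.3] [0.1 7.4] 69.6 z 88.4
```

```bash
cat >> h.py <<'E'
G=70.8; ex=np.array([np.cos(np.radians(G)),np.sin(np.radians(G))]); ey=np.array([-ex[1],ex[0]]); O=np.array([555.1,30.2])
def w(x,y,z): return np.r_[O+x*ex+y*ey,z]
def g(P): return np.stack([(P[...,:2]-O)@ex,(P[...,:2]-O)@ey,P[...,2]],-1)
def blades(fn=None):
    im,d,ci=snap('wrist',fn); Q=g(cloud(d,ci))
    for q in('marker_blade','index_blade'):
        for m in mark_of('wrist',q)[:2]: print(q,round(m['p'],2),np.round(m['xy'],1),np.round(g(at_z(ci,m['xy'],56)),1))
    z=Q[...,2]; near=(Q[...,0]>-160)&(Q[...,0]<-20)&(Q[...,1]<-20)&(Q[...,1]>-85)
    m=(near&(z>48)&(z<62)).astype(np.uint8)
    n,l,s,c=cv2.connectedComponentsWithStats(m,connectivity=8)
    for i in range(1,n):
        if s[i,4]>5: q=Q[l==i]; print('depth',s[i,4],np.round(c[i]),'x',np.round([q[:,0].min(),np.median(q[:,0]),q[:,0].max()],1),'y',np.round([q[:,1].min(),q[:,1].max()],1),'z',np.round(np.median(q[:,2]),1))
    return im,d,ci
E
python3 - <<'E'
from h import *
robot.movep(np.r_[w(-80,23,0)[:2]+[72,-25],230],rv(70.8)); o=readout.observe(); print(o['t'],o['tcp_pos'])
im,d,ci=blades()
c=np.mean([proj(ci,w(-80,-55,56))],0).astype(int); print(c)
a=im[max(0,c[1]-75):c[1]+75,c[0]-100:c[0]+100,::-1]; cv2.imwrite('pics/w1c.png',cv2.resize(a,None,fx=4,fy=4,interpolation=cv2.INTER_CUBIC))
E
```

```text
4.9667 [580.1393302  -61.47005272 231.43238589]
marker_blade 0.57 [344. 175.] [-45.6 -44.1  56. ]
index_blade 0.72 [290.5 193.9] [-107.   -66.5   56. ]
depth 16 [358. 157.] x [-30.9 -30.6 -30.1] y [-29.3 -20. ] z 55.8
depth 61 [343. 177.] x [-47.6 -46.5 -44.5] y [-58.  -37.8] z 56.4
depth 55 [292. 196.] x [-106.6 -105.2 -103.5] y [-79.1 -60.7] z 56.3
[313 184]
```

View pics/w1c.png

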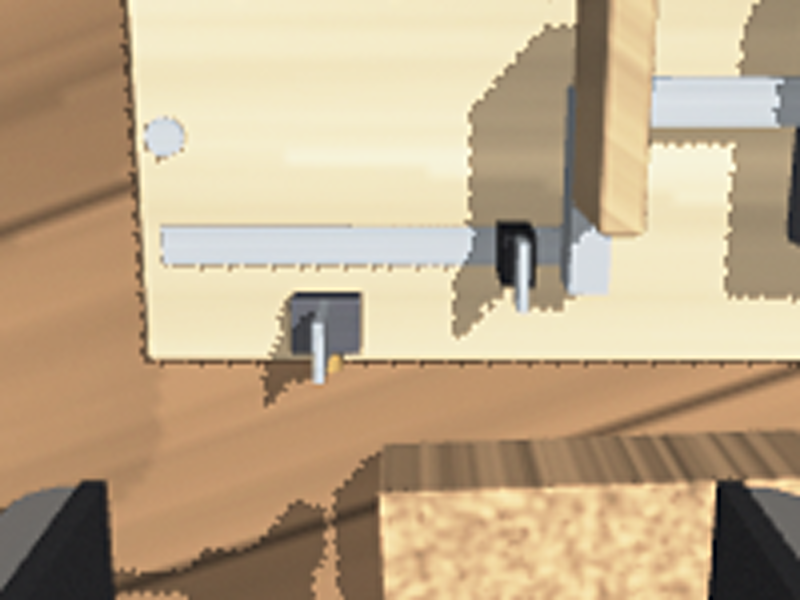

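```bash
python3 - <<'E'
from h import *
def st(n):
    o=readout.observe(); print(n,round(o['t'],2),np.round(o['tcp_pos'],1),'F',np.round(o['contact_force'],1),'grip',round(o['grip_width'],3),round(o['grip_force'],1),'j7',round(o['joints'][6],2))
X=w(150,0.2,0)[:2]
robot.movep(np.r_[X,200],rv(70.8)); robot.servo_line(np.r_[X,98],100); st('at')
grip(0,25); st('gripped')
robot.servo_line(np.r_[X,88.5],30); st('pressed')
for a in(40.8,10.8,-19.2): robot.servo_line(np.r_[X,88.5],30,rv(a)) if 0 else robot.servo_line(np.r_[X,88.5],rotation=rv(a)); st(a)
E
```

```text
at 7.22 [604.8 172.2  98.7] F [-0.1 -0.4  0.2] grip 0.997 0.0 j7 0.5
gripped 8.36 [604.3 172.2  98. ] F [1.1 0.9 0. ] grip 0.174 24.9 j7 0.5
pressed 8.82 [604.3 172.3  89. ] F [-1.   0.5  5.8] grip 0.171 24.9 j7 0.49
40.8 9.5 [604.4 172.5  89.1] F [-1.7 -0.1  6.5] grip 0.174 24.9 j7 0.04
10.8 10.18 [604.6 172.4  89.2] F [-1.1  1.1  6.8] grip 0.172 24.9 j7 -0.4
-19.2 10.85 [604.8 172.5  89.3] F [-0.5  0.6  6.9] grip 0.167 25.0 j7 -0.85
```

```bash
cat >> h.py <<'E'
def st(n):
    o=readout.observe(); print(n,round(o['t'],2),np.round(g(o['tcp_pos']),1),'F',np.round(np.r_[o['contact_force'][:2]@ex,o['contact_force'][:2]@ey,o['contact_force'][2]],1),'grip',round(o['grip_width'],3),'j7',round(o['joints'][6],2))
E
python3 - <<'E'
from h import *
X=w(150,0.2,0)[:2]
robot.servo_line(np.r_[X,97.5],30); grip(0.5); robot.servo_line(np.r_[X,210],150); grip(0); 
robot.movep(w(5,0,200),rv(-19.2)); st('above')
im,d,ci=snap('top'); P=g(cloud(d,ci)); z=P[...,2]
m=(z>108)&(z<122)&(abs(P[...,0]-150)<45)&(abs(P[...,1])<45)
print(m.sum(),cv2.minAreaRect(P[m][:,:2].astype(np.float32)))
m=(z>84)&(z<96)&(abs(P[...,0]+30)<30)&(abs(P[...,1])<45); print('paddle',m.sum(),P[m].mean(0) if m.any() else 0)
E
```

```text
above 14.22 [  5.1  -0.3 200.4] F [-0.5  0.6  0.4] grip 0.006 j7 -0.58
102 ((149.69891357421875, -0.6703691482543945), (16.32569122314453, 66.47003173828125), 89.5615234375)
paddle 0 0
```

```bash
python3 - <<'E'
from h import *
robot.servo_line(w(6,0,57),120); st('down')
for x in(-5,-8,-11,-14): robot.servo_line(w(x,0,57),30); st(x)
robot.servo_line(w(-73,0,57),50); robot.hold(0.3); st('pulled')
im,d,ci=blades('w2.png')
im,d,ci=snap('top'); Q=g(cloud(d,ci)); z=Q[...,2]
m=(z>80)&(z<96)&(abs(Q[...,0]+90)<50)&(abs(Q[...,1])<35); print('paddle top',m.sum(),np.round(np.nanmean(Q[m],0),1) if m.any() else 0)
E
```

```text
down 15.61 [ 6.3 -0.5 57.7] F [0.7 0.  0.5] grip 0.007 j7 -0.65
-5 16.12 [-5.3 -0.1 57.1] F [-0.5  0.   0.1] grip 0.003 j7 -0.63
-8 16.38 [-8.1  0.  57. ] F [ 0.7 -0.1 -0.3] grip 0.005 j7 -0.63
-11 16.62 [-10.1   0.   57.1] F [ 3.3  0.3 -1. ] grip 0.005 j7 -0.63
-14 16.88 [-13.6   0.   57.1] F [ 3.8 -0.1 -0.5] grip 0.003 j7 -0.62
pulled 18.51 [-71.7   0.1  57.1] F [ 8.2  0.2 -1.5] grip 0.005 j7 -0.52
marker_blade 0.6 [390.1 286.2] [-97.  -45.4  56. ]
index_blade 0.91 [424.2 300.5] [-107.   -67.3   56. ]
depth 148 [357. 264.] x [-83.3 -82.6 -81.8] y [-29.  -20.4] z 55.2
depth 98 [436. 295.] x [-106.8 -104.4 -103.4] y [-78.5 -72.4] z 53.7
paddle top 0 0
```

View pics/w2.png

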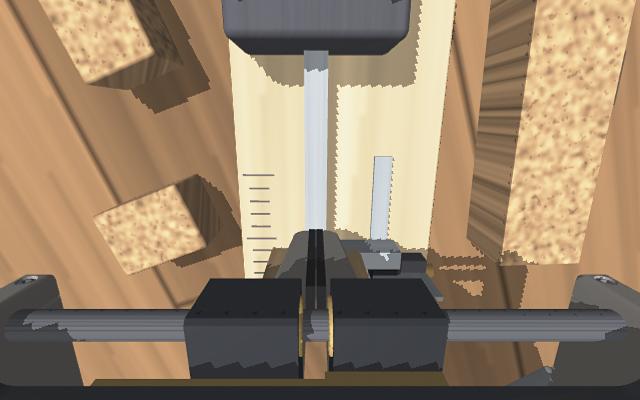

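```bash
python3 - <<'E'
from h import *
robot.servo_line(w(-78,0,57),15); robot.hold(0.4); st('pulled')
im,d,ci=snap('wrist'); Q=g(cloud(d,ci)); z=Q[...,2]
m=(z>45)&(z<62)&(abs(Q[...,0]+85)<12)&(Q[...,1]<-20)&(Q[...,1]>-29); print('back',m.sum(),np.nanmedian(Q[m],0))
robot.servo_line(w(-40,0,57),40); st('mid'); robot.servo_line(w(-9,0,57),25); st('near home'); robot.servo_line(w(0,0,57),20); st('home')
robot.servo_line(w(3,0,220),150)
robot.movep(np.r_[w(-95,23,0)[:2]+[72,-25],230],rv(70.8)); robot.hold(.3); st('look')
im,d,ci=blades()
c=proj(ci,w(-80,-55,56)).astype(int)
a=im[max(0,c[1]-75):c[1]+75,c[0]-100:c[0]+100,::-1]; cv2.imwrite('pics/w3c.png',cv2.resize(a,None,fx=4,fy=4,interpolation=cv2.INTER_CUBIC))
E
```

```text
pulled 19.59 [-76.5   0.1  57.1] F [ 8.5  0.4 -1.5] grip 0.003 j7 -0.51
back 175 [-87.28918279 -24.67594596  53.55647486]
mid 20.74 [-39.4   0.1  57.1] F [5.5 0.8 0.1] grip 0.006 j7 -0.58
near home 22.13 [-9.1 -0.  57. ] F [ 3.2  1.2 -0. ] grip 0.004 j7 -0.63
home 22.73 [-0.3 -0.  56.9] F [-0.8  0.4  1.2] grip 0.001 j7 -0.64
look 25.74 [-94.7 -53.1 230. ] F [ 0.8 -0.3  0.4] grip 0.004 j7 1.1
marker_blade 0.73 [307.7 175.8] [-104.   -43.4   56. ]
index_blade 0.71 [305.3 197.2] [-106.9  -68.6   56. ]
index_blade 0.27 [390.3 133.2] [-13.6   3.9  56. ]
depth 17 [373. 159.] x [-31.4 -31.1 -30.8] y [-28.8 -20.3] z 55.7
depth 88 [307. 186.] x [-106.2 -104.8 -102.6] y [-78.1 -37.5] z 55.9
```

View pics/w3c.png

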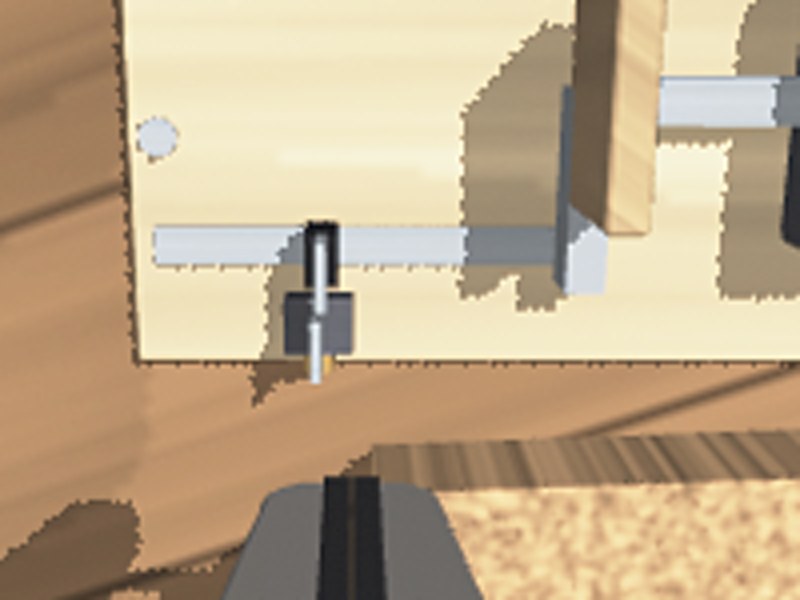

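```bash
python3 - <<'E'
from h import *
robot.servo_line(np.r_[w(-105,10,0)[:2]+[72,-25],150],150); robot.hold(.4); st('look')
im,d,ci=snap('wrist'); Q=g(cloud(d,ci)); x,y,z=Q[...,0],Q[...,1],Q[...,2]
K,R,t=[np.array(ci[k],float) for k in("camera_matrix","R","t")]; print('cam',np.round(g(-R.T@t),1))
m=(z>50)&(z<60)&(abs(x+104)<8)&(y<-30)&(y>-85)
for v in np.unique(np.where(m)[0]):
    u=np.where(m[v])[0]; p=g(at_z(ci,(u.mean(),v),np.median(z[v,u]))); print(v,u.min(),u.max(),np.round(p,1), end=' | ')
c=proj(ci,w(-105,-58,56)).astype(int); print(c)
a=im[max(0,c[1]-37):c[1]+37,c[0]-50:c[0]+50,::-1]; cv2.imwrite('pics/w4c.png',cv2.resize(a,None,fx=8,fy=8,interpolation=cv2.INTER_CUBIC))
E
```

```text
look 26.98 [-104.9  -66.4  150.5] F [-0.1 -0.3  0.5] grip 0.004 j7 1.07
cam [-105.4   10.4  312.5]
171 316 318 [-104.   -37.6   50.6] | 172 316 318 [-104.   -37.6   55.1] | 173 316 318 [-104.   -38.4   55.6] | 174 316 318 [-104.   -39.3   55.6] | 175 316 318 [-104.   -40.2   55.6] | 176 316 318 [-104.   -41.    55.5] | 177 316 318 [-104.   -41.8   56.1] | 178 316 318 [-104.   -42.8   55.6] | 179 316 318 [-104.   -43.7   55.5] | 180 316 318 [-104.   -44.5   55.9] | 181 316 318 [-104.   -45.5   55.3] | 182 316 318 [-104.   -46.5   55.1] | 183 316 318 [-104.   -47.2   55.8] | 184 316 318 [-104.   -48.    56.1] | 185 316 318 [-104.   -49.    55.8] | 186 316 318 [-104.   -49.7   56.6] | 187 316 318 [-104.   -50.9   55.1] | 188 316 318 [-104.   -51.5   56.4] | 189 316 318 [-104.   -52.5   56.2] | 190 316 318 [-104.   -53.6   55.5] | 191 316 318 [-104.   -54.4   55.6] | 192 316 318 [-104.   -55.2   56. ] | 193 316 318 [-104.   -56.2   55.7] | 194 316 318 [-104.   -57.1   55.8] | 196 314 314 [-106.7  -60.4   50.2] | 197 314 316 [-105.7  -60.6   53.1] | 198 314 316 [-105.7  -60.5   56.6] | 199 314 316 [-105.7  -61.6   56.1] | 200 314 316 [-105.7  -62.6   55.7] | 201 314 316 [-105.7  -63.6   55.6] | 202 314 316 [-105.7  -64.2   56.5] | 203 314 316 [-105.7  -65.3   56. ] | 204 314 316 [-105.7  -66.1   56.3] | 205 314 316 [-105.7  -67.6   54.5] | 206 314 316 [-105.7  -68.3   55.4] | 207 314 316 [-105.7  -68.9   56.2] | 208 314 316 [-105.7  -70.1   55.4] | 209 314 316 [-105.7  -70.8   56.1] | 210 314 316 [-105.7  -72.    55.6] | 211 314 316 [-105.7  -72.7   56.3] | 212 314 316 [-105.7  -73.7   56.1] | 213 314 316 [-105.7  -74.5   56.4] | 214 314 316 [-105.7  -75.4   56.4] | 215 314 316 [-105.7  -76.4   56.4] | 216 314 316 [-105.7  -77.6   55.8] | 217 314 316 [-105.7  -78.8   55. ] | [315 195]
```

View pics/w4c.png

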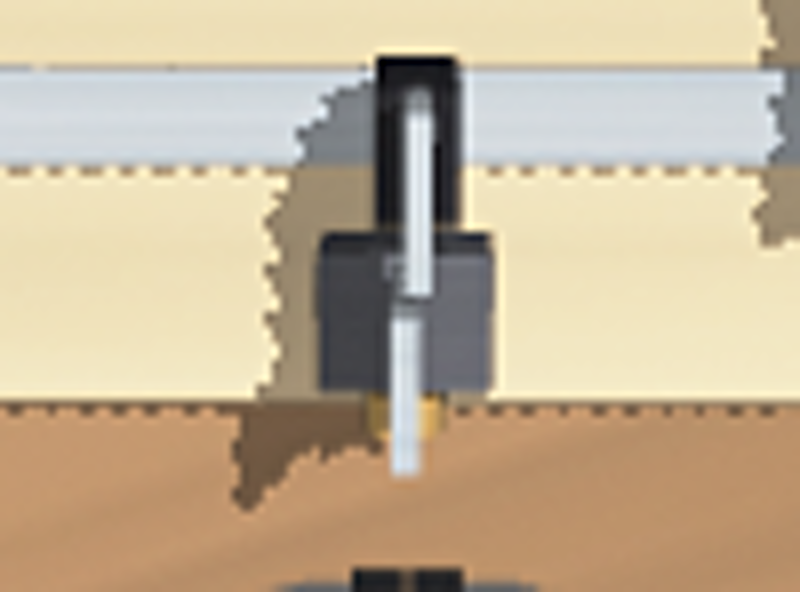

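```bash
python3 - <<'E'
from h import *
robot.servo_line(w(-60,-40,230),200)
robot.movep(w(5,0,200),rv(-19.2)); robot.servo_line(w(6,0,57),120); robot.servo_line(w(-7,0,57),40); st('in')
robot.servo_line(w(-73,0,57),50); robot.servo_line(w(-79.5,0,57),15); robot.hold(0.4); st('pulled')
robot.servo_line(w(-40,0,57),40); robot.servo_line(w(-9,0,57),25); robot.servo_line(w(0,0,57),20); st('home')
robot.servo_line(w(3,0,220),150)
robot.movep(np.r_[w(-105,10,0)[:2]+[72,-25],200],rv(70.8)); robot.servo_line(np.r_[w(-105,10,0)[:2]+[72,-25],150],150); robot.hold(.3); st('look')
im,d,ci=snap('wrist'); Q=g(cloud(d,ci)); x,y,z=Q[...,0],Q[...,1],Q[...,2]
m=(z>50)&(z<60)&(abs(x+104)<8)&(y<-30)&(y>-85)
for v in np.unique(np.where(m)[0])[::4]:
    u=np.where(m[v])[0]; print(v,u.min(),u.max(),np.round(g(at_z(ci,(u.mean(),v),np.median(z[v,u]))),1), end=' | ')
c=proj(ci,w(-105,-58,56)).astype(int)
a=im[max(0,c[1]-37):c[1]+37,c[0]-50:c[0]+50,::-1]; cv2.imwrite('pics/w5c.png',cv2.resize(a,None,fx=8,fy=8,interpolation=cv2.INTER_CUBIC))
cv2.imwrite('pics/w5.png',im[...,::-1])
E
```

```text
in 30.9 [-7.4 -0.1 57.1] F [-0.5 -0.1  0.5] grip 0.004 j7 -0.62
pulled 33.35 [-77.5   0.1  57. ] F [ 7.  -0.9 -3.1] grip 0.0 j7 -0.49
home 36.48 [-0.3  0.  56.9] F [-0.4  0.6  0.9] grip 0.005 j7 -0.63
look 39.98 [-104.8  -66.7  150.9] F [0.2 0.8 0.2] grip 0.009 j7 1.08
171 314 317 [-105.3  -37.4   53.7] | 175 314 317 [-105.3  -40.5   55.8] | 179 314 317 [-105.3  -44.    55.8] | 183 314 317 [-105.3  -47.6   55.9] | 187 314 317 [-105.4  -51.2   55.7] | 191 314 317 [-105.3  -54.8   55.8] | 197 314 316 [-105.7  -60.4   55.3] | 201 314 316 [-105.7  -63.7   56.4] | 205 314 316 [-105.7  -67.6   55.9] | 209 314 316 [-105.7  -71.3   56.1] | 213 314 316 [-105.7  -75.3   55.4] |
```

View pics/w5c.png

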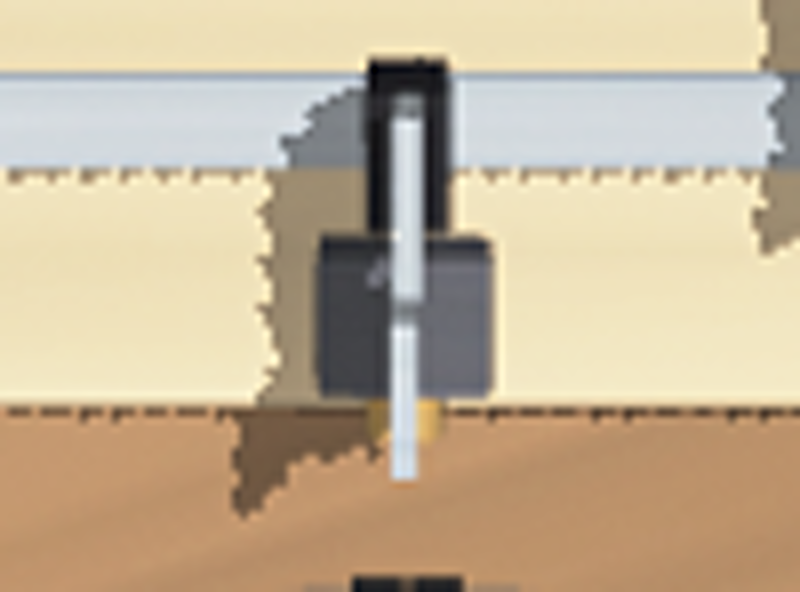

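View pics/w5.png

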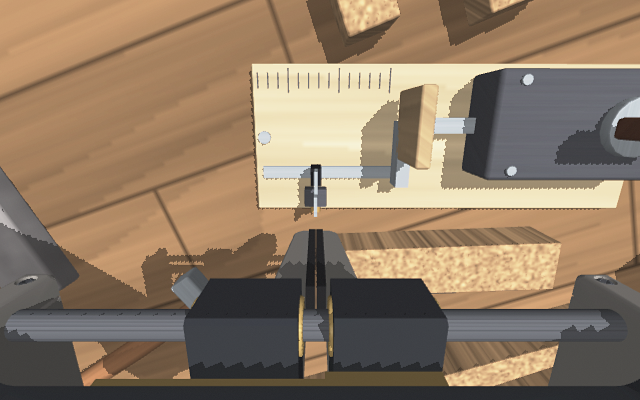

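The blades now line up to within about 0.3 mm (crop columns 406 and 404). The slide is home, the knob is turned in line with the slide, and the arm is clear of everything.

```bash
python3 -c "
from cell import *
print(ticket.job_done())"
```

```text
the job is handed in; nothing more can be done
None
```

The job is handed in at about 40 s: the knob is unlocked, the marker stands at the index to within about 0.3 mm by the last wrist picture, and the slide was eased fully home. It took two pulls, because the first left the marker about 1.5 mm short.

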